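# Key the sample carousel onto the autosampler spindle and lock it

### The job

The empty sample carousel has been set on the autosampler's spindle without lining it up, so it sits high on the drive key. Turn the carousel until its keyway matches the key (the red arrow on its rim meets the red tick on the dark platter), get it fully home on the spindle, then fold the orange locking lever flat across the hub, to either side, so that the carousel is locked. Leave the vial rack and its vials standing where they are.

Things in the scene. Friction and masses are not known exactly. Their poses are not given: they have to be found in the camera images.
- sampler: Fixed autosampler housing, white box with a teal front strip. Origin on the bench below the spindle axis. Flat deck at z 70 mm, x -135 to +225, y -155 to +155 mm. Teal needle tower (52 x 62 mm, top 125 mm above the deck) at x 192, y -112 mm; its needle arm is parked along the back edge, x 182 to 208, y -110 to +20 mm, up to 122 mm above the deck.
- spindle: Fixed spindle on the deck (it does not turn). Origin on its axis at deck height, z up. Dark platter 240 mm across, top z 10 mm; boss, top z 16; round pilot 18.8 mm across, to z 56; brass key along the spindle's +x, 7 mm wide, out to 16.5 mm from the axis, z 16 to 30. Locking lever pivot on the axis at z 60.5. Hub home: its underside on the boss, so its top at z 56.
- platter_mark (a point): The red tick on the rim of the dark platter, 112.5 mm from the axis in the direction of the key.
- carousel: Loose carousel, about 0.45 kg: black hub 56 mm across, 40 mm high; aluminium deck 204 mm across, ten empty wells, top 18 mm above the hub's underside; two upright teal fins. Origin: centre of the hub's underside, z up. Bore 20 mm, keyway 8.5 mm wide along its own +x. Starts hung on the pilot, resting slightly tilted on the key: origin 30 mm above the spindle's; home is 16 mm.
- carousel_mark (a point): Red arrow on the rim of the carousel's deck, 95.5 mm from its axis in the direction of its keyway. The carousel turns on the key with light rubbing and stops when no longer pushed; with the arrow within about 0.06 rad of the platter's tick it drops 14 mm over the key by its own weight (push the hub down if it hangs).
- fin_a (a point): Middle of the top edge of one teal fin of the carousel, on its +y side. The fin is 8 mm thick, runs radially from 61 to 95 mm from the axis and rises 34 mm above the deck; its top is 52 mm above the hub's underside.
- fin_b (a point): The same for the other fin, on the carousel's -y side.
- latch (a joint): Orange locking lever hinged in the spindle's tip, rad: 0 upright, +1.55 folded flat with its end towards the spindle's +x, -1.55 towards -x; either side locks. Turns about the spindle's y at z 60.5 mm, stays where left (friction 0.03 N m); it folds flat only once the carousel is home, and then lies 1.5 mm above the hub's top.
- latch_top (a point): Middle of the free end face of the locking lever: a bar 27 mm long from its pivot, 8 mm wide along the spindle's y and 6 mm thick; upright, it stands 31 mm above the top of a hub that is home.
- vial_rack: Bystander: white plastic vial rack, 130 x 90 x 35 mm, loose, origin under its centre; to the left of the sampler.
- vial0: Bystander: glass headspace vial, 22.5 mm across, 75 mm high, standing in the rack; origin under its centre.
- vial1: Bystander: as vial0.
- vial2: Bystander: as vial0.
Not all that is in view belongs to the job. What is shaped like the carousel but blue is not meant.

How it is judged:
On the way, in this order (a step that is already met when the one before it is completed fails the run):
1. the carousel is over the key and fully home on the spindle (z of carousel in the frame of spindle below 0.0185 m and angle between the x axis of carousel and the x axis of spindle, either way round below 0.12 rad and angle between carousel's own z axis and vertical below 0.04 rad), for 0.2 s.
2. the locking lever is folded flat across the hub ((value of joint latch above 1.38 rad or value of joint latch below -1.38 rad)), for 0.2 s.
At the end, for the whole second after the job is handed in: The carousel is on the spindle with its keyway over the key (arrow and tick in line within 0.12 rad), its underside within 2.5 mm of the boss, level within 0.04 rad and at rest, and the locking lever is folded to within 0.17 rad of flat, to either side (all of step 1 and horizontal distance between carousel and spindle below 0.004 m and (value of joint latch above 1.38 rad or value of joint latch below -1.38 rad) and linear speed of carousel below 0.02 m/s); the robot touches nothing.
It fails at once if the vial rack was shoved (3 cm) or a vial left its place (3 cm) or tipped (distance of any of vial_rack, vial0, vial1, vial2 from where it was at the start of the episode above 0.03 m or angle between any of vial0, vial1, vial2's own z axis and vertical above 0.5 rad).
It also fails if it takes over 64 s, if anything falls off the work surface, if the arm or the gripper's body presses on something with over 40 N, if the wrist force passes 120 N, or if a joint passes its speed limit or range.

### The arm

A 6-joint arm with a two-finger parallel gripper is mounted at the origin on the work surface. World frame = base frame: x ahead of the robot, y to its left, z up, the work surface at z = 0. Lengths are in m, angles in rad, forces in N, time in s.
With the tool pointing down it reaches from about 0.275 to 0.825 m from the base axis. Payload 4.9 kg.
Tool frame: the origin (TCP) lies at the very end of the fingers, on their centre line; the grasp point (between the pads) lies manip.grip_point_offset behind it (manip.grip_point_offset is the distance from the TCP to the grasp point, in m); z points along the fingers, y is the line along which they close (so a half turn about z gives the same grasp; the last joint's range is limited). The gripper opens to 85 mm and grips with 20 to 120 N. Pads are 22 mm wide; open, the fingers measure 114 mm over their backs; the gripper's body (76 mm by 85 mm) begins 54 mm behind the grasp point. The pads swing forward as they close: fully open they stand 13 mm farther back than shut.
Start: joints at [-1.359, 0.326, -0.193, 1.052, 0, 1.437], TCP at [0.186, -0.517, 0.231] pointing down, gripper open.
Joint ranges: [-2.65, 2.65], [-0.97, 1.79], [-1.3, 1.35], [-1.93, 2.1], [-1.47, 1.37], [-3.14, 3.14]. Speed limits (rad/s): [2.57, 2.57, 3.14, 3.14, 3.14, 3.14].

### API

Orientations are given as a unit quaternion [x, y, z, w].
In Python, from plant import manip, eyes gives the robot as it stands. The module is installed in compiled form; this text tells all that it offers. Calls block until the motion is done:
- manip.move_pose(position, orientation): joint-space move of the TCP to a pose.
- manip.move_linear(position, orientation=None, v=0.15): straight line of the TCP; orientation=None keeps the orientation; v is the mean speed in m/s.
- manip.move_j(angles): joint-space move.
- manip.command_gripper(opening): finger opening in m; the grip force is fixed at half the most; returns when the fingers have stopped.
- manip.pause(seconds).
- manip.solve_ik(position, orientation): joint angles nearest the present ones, or None.
- manip.observe(): the state.
- eyes.read_camera(name): name is "scene" or "side" or "wrist"; returns a dict with "color" (420x560x3 uint8, blue, green, red), "intrinsics" (3x3 intrinsics, pixels), "distortion" ([k1, k2, p1, p2, k3] as OpenCV has them; the pictures are not rectified), "cam_to_world" (4x4, takes a point from camera to world coordinates); the wrist camera has in their place "tool_from_camera" (4x4, takes a point from camera to tool coordinates, whose origin is the TCP and whose axes are the flange's). Camera axes: x right, y up, looking along -z (the intrinsics and any distortion apply to the point x, -y, -z); pixel columns grow to the right and rows downward; lengths in m; the calibration is good to about 2 mm. A picture is of the moment at which its call begins: read the wrist's pose just before it. There is no depth.
A pose or a line that the arm cannot do raises manip.IKError and nothing moves.
- manip.finish_job(): hands the job in; it is judged then, once.
The state is a dict: "t": time; "qpos": joint angles; "dq": joint speeds; "tau": joint torques, N m; "tool_pos": TCP position; "orientation": TCP orientation; "contact_force": force on the tool from outside, world axes, zero at the start; "torque": the same for the moment, N m; "opening": finger opening in m; "finger_force": force on a finger pad.
Only numpy, scipy, OpenCV 4.12 (cv2) and the standard library are available. Lean on these libraries where they do the work, as an engineer would, in place of code of your own. Each camera call takes 0.05 s, during which the arm holds its last target. There are 200 camera calls.

## Working session

There is one attempt and no reset: what is moved stays moved. The work goes in short steps, each a Python script; the robot and the scene stay as the last script left them, time stands still between calls to the robot, and variables do not carry over. Pictures are saved under pics/ and viewed, at most 10 in all, crops included, and the job is handed in when it is done.

```bash
mkdir -p pics
cat > h.py <<'E'
import numpy as np, cv2
from plant import manip, eyes
def cam(name):
    s=manip.observe(); c=eyes.read_camera(name)
    if name=="wrist":
        from scipy.spatial.transform import Rotation as R
        T=np.eye(4);T[:3,:3]=R.from_quat(s["orientation"]).as_matrix();T[:3,3]=s["tool_pos"]
        c["cam_to_world"]=T@np.array(c["tool_from_camera"])
    return c
def ray(c,uv):
    p=cv2.undistortPoints(np.array([[uv]],float),np.array(c["intrinsics"],float),np.array(c["distortion"],float))[0,0]
    T=np.array(c["cam_to_world"]); d=T[:3,:3]@np.array([p[0],-p[1],-1]); return T[:3,3],d
def onz(c,uv,z):
    o,d=ray(c,uv); return o+d*(z-o[2])/d[2]
def tri(c1,u1,c2,u2):
    o1,d1=ray(c1,u1);o2,d2=ray(c2,u2)
    s=np.linalg.lstsq(np.c_[d1,-d2],o2-o1,rcond=None)[0]
    a=o1+s[0]*d1;b=o2+s[1]*d2; return (a+b)/2,np.linalg.norm(a-b)
def blobs(c,lo,hi,amin=4):
    m=cv2.inRange(cv2.cvtColor(c["color"],cv2.COLOR_BGR2HSV),lo,hi)
    n,l,st,ce=cv2.connectedComponentsWithStats(m)
    return [(int(st[i,4]),ce[i].round(1).tolist(),st[i,:4].tolist()) for i in range(1,n) if st[i,4]>=amin]
E
python3 - <<'E'
from h import *
a=cam("scene");b=cam("side");w=cam("wrist")
for n,c in zip(("scene","side"),(a,b)):
    print(n,np.round(c["cam_to_world"],3).tolist(),np.round(c["intrinsics"],1).tolist())
    print("red",blobs(c,(0,150,70),(5,255,255)),blobs(c,(174,150,70),(180,255,255)))
    print("or",blobs(c,(6,150,100),(18,255,255),10))
    cv2.imwrite(f"pics/{n}0.png",c["color"])
print(np.round(w["tool_from_camera"],3).tolist(),manip.grip_point_offset)
E
```

```text
scene [[0.702, -0.428, 0.569, 1.042], [0.712, 0.425, -0.559, -0.418], [-0.002, 0.798, 0.603, 0.673], [0.0, 0.0, 0.0, 1.0]] [[385.8, 0.0, 278.2], [0.0, 385.8, 211.9], [0.0, 0.0, 1.0]]
red [(214, [533.2, 235.9], [523, 225, 19, 20]), (6, [310.0, 231.2], [309, 230, 3, 3]), (6, [282.0, 233.5], [281, 233, 3, 2]), (6, [194.2, 405.3], [193, 405, 4, 2]), (20, [152.5, 414.3], [150, 411, 5, 8])] []
or [(33, [273.6, 229.8], [272, 224, 4, 11])]
side [[-0.699, 0.447, -0.559, -0.104], [-0.715, -0.455, 0.531, 0.692], [-0.017, 0.771, 0.637, 0.834], [0.0, 0.0, 0.0, 1.0]] [[438.9, 0.0, 273.8], [0.0, 438.9, 210.5], [0.0, 0.0, 1.0]]
red [(7, [271.0, 187.0], [270, 186, 3, 3]), (18, [242.3, 210.8], [240, 209, 6, 5])] [(6, [351.7, 314.0], [351, 313, 3, 3])]
or [(51, [338.4, 116.2], [334, 113, 10, 7])]
[[0.001, 0.948, 0.318, 0.082], [1.0, -0.001, 0.0, 0.0], [0.0, 0.318, -0.948, -0.141], [0.0, 0.0, 0.0, 1.0]] 0.0187
```

View pics/scene0.png

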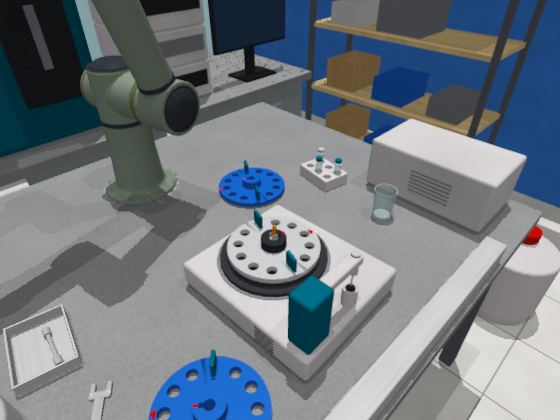

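View pics/side0.png

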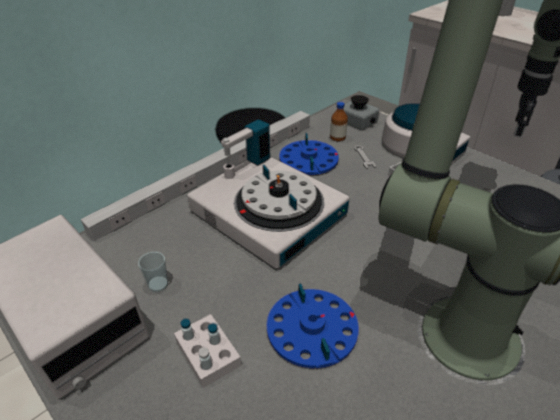

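The white carousel on the sampler (scene ~273,245; side ~279,195) is the one meant: it's aluminium and on the spindle. The blue ones (scene 252,186 and 212,405; side 312,325 and 309,156) are decoys. The scene camera has its arrow at (310,231). Next is an enlarged crop with rough positions.

Run:
```python
from h import *
a=cam("scene");b=cam("side")
A=cv2.resize(a["color"][195:305,205:345],None,fx=4,fy=4,interpolation=cv2.INTER_CUBIC)
B=cv2.resize(b["color"][145:235,215:345],None,fx=4,fy=4,interpolation=cv2.INTER_CUBIC)
out=np.zeros((800,560,3),np.uint8);out[:440]=A;out[440:,:520]=B[:360]
cv2.imwrite("pics/crop.png",out[:800])
cv2.imwrite("pics/crop.png",cv2.resize(out,(420,600)))
print("hub/lever",tri(a,(273.6,229.8),b,(279,181)))
print("arrow sc",onz(a,(310,231.2),.118),"side cand",onz(b,(242.3,210.8),.08))
print(onz(a,(273,238),.14),onz(b,(279,187),.14))
```

```text
hub/lever (array([0.58100894, 0.02072328, 0.14418035]), np.float64(0.0007926912719179496))
arrow sc [0.6193618  0.09712461 0.118     ] side cand [0.61785952 0.12428156 0.08      ]
[0.59611884 0.00484035 0.14      ] [0.5655747  0.03557406 0.14      ]
```

View pics/crop.png

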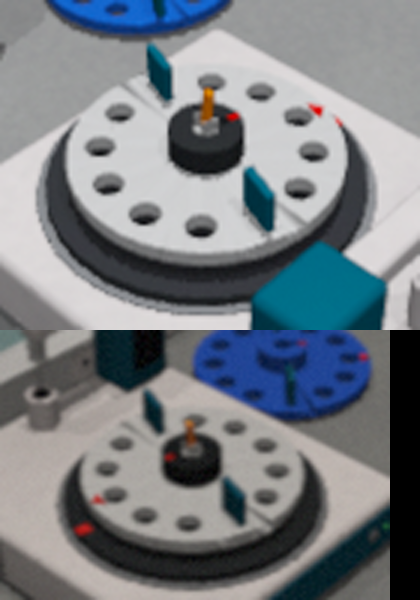

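The crop confirms it: white deck, black hub, orange lever, teal fins. The side camera has the arrow at ~(247,202) and the tick at (242,211), so the gap is small. I'll take a wrist look from above.

```bash
cat >> h.py <<'E'
from scipy.spatial.transform import Rotation as R
def down(yaw): # tool x along world yaw, z down
    return (R.from_euler('z',yaw)*R.from_euler('x',np.pi)).as_quat()
E
python3 - <<'E'
from h import *
a=cam("scene");b=cam("side")
print("arrow",tri(a,(310,231.2),b,(247,202)),onz(b,(247,202),.118))
s=manip.observe();print(s["orientation"],s["contact_force"])
for y in np.arange(-3,3.2,.5):
    q=manip.solve_ik([.581,.021,.32],down(y)); print(round(y,1),None if q is None else np.round(q,2))
E
```

```text
arrow (array([0.61091084, 0.1096305 , 0.10576737]), np.float64(0.0028390575213984325)) [0.60004932 0.12025761 0.118     ]
[ 9.85086914e-01  1.72057360e-01 -1.64845740e-06 -1.91967953e-04] [ 0.07699804 -0.38366158  0.18365518]
-3.0 [-0.09  0.35  0.06  1.29  0.   -0.23]
-2.5 [-0.09  0.35  0.06  1.29  0.   -0.73]
-2.0 [-0.09  0.35  0.06  1.29  0.   -1.23]
-1.5 [-0.09  0.35  0.06  1.29  0.   -1.73]
-1.0 [-0.09  0.35  0.06  1.29  0.   -2.23]
-0.5 [-0.09  0.35  0.06  1.29  0.   -2.73]
0.0 [-0.09  0.35  0.06  1.29  0.    3.05]
0.5 [-0.09  0.35  0.06  1.29  0.    2.55]
1.0 [-0.09  0.35  0.06  1.29  0.    2.05]
1.5 [-0.09  0.35  0.06  1.29  0.    1.55]
2.0 [-0.09  0.35  0.06  1.29  0.    1.05]
2.5 [-0.09  0.35  0.06  1.29  0.    0.55]
3.0 [-0.09  0.35  0.06  1.29  0.    0.05]
```

Run:
```python
from h import *
manip.move_pose([.581,.025,.34],down(2.77))
w=cam("wrist")
cv2.imwrite("pics/w1.png",w["color"])
print(blobs(w,(0,150,70),(5,255,255)),blobs(w,(174,150,70),(180,255,255)))
print("or",blobs(w,(6,150,100),(18,255,255),10)); print("teal",blobs(w,(85,120,40),(100,255,255),30))
print(manip.observe()["t"])
```

```text
[(84, [369.7, 159.0], [365, 155, 10, 10]), (49, [358.5, 167.5], [356, 163, 7, 11]), (46, [295.9, 177.3], [292, 175, 9, 6]), (4, [82.8, 296.0], [82, 295, 2, 3])] [(4, [371.5, 154.0], [370, 154, 4, 1]), (11, [82.6, 296.1], [81, 294, 4, 6])]
or [(73, [277.0, 184.4], [274, 178, 8, 13])]
teal [(361, [252.9, 47.3], [143, 3, 203, 99]), (236, [268.7, 103.9], [265, 87, 9, 35]), (188, [280.8, 244.8], [278, 226, 8, 35]), (95, [147.8, 277.2], [142, 268, 13, 19]), (2039, [257.7, 353.9], [221, 301, 59, 85])]
2.8167
```

View pics/w1.png

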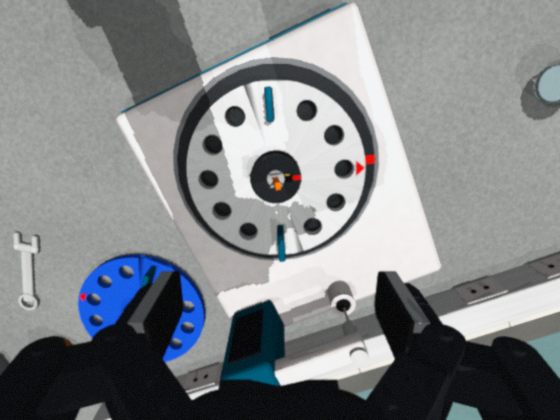

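The wrist view has the arrow at (359,168), the tick at (370,159), the fins at (269,104) and (281,245), and the lever at (277,184). Next I'll compute the axis and angles.

Run:
```python
from h import *
w=cam("wrist"); 
z0=.07
arrow=onz(w,(358.5,167.5),z0+.048);tick=onz(w,(369.9,158.7),z0+.010)
fa=onz(w,(268.7,103.9),z0+.082-.003);fb=onz(w,(280.8,244.8),z0+.082-.003)
g=cv2.cvtColor(w["color"],cv2.COLOR_BGR2GRAY);m=(g<75).astype(np.uint8)
m[:130]=0;m[230:]=0;m[:,:235]=0;m[:,315:]=0
m=cv2.morphologyEx(m,cv2.MORPH_CLOSE,np.ones((9,9)))
n,l,st,ce=cv2.connectedComponentsWithStats(m);i=l[177,262];print(st[i],ce[i])
hub=onz(w,ce[i],z0+.070-.005)
lev=tri(cam("scene"),(273.6,224.5),w,(278,188))
print("arrow",arrow,"tick",tick,"fa",fa,"fb",fb,"mid",(fa+fb)/2,"finsep",np.linalg.norm(fa-fb),"hub",hub,lev)
# level platter ellipse: dark ring outer contour
d=(g<85).astype(np.uint8); d[:45]=0;d[270:]=0;d[:,:165]=0;d[:,400:]=0
n,l,st,ce=cv2.connectedComponentsWithStats(d);k=1+np.argmax(st[1:,4]);print(st[k])
c=max(cv2.findContours((l==k).astype(np.uint8),cv2.RETR_EXTERNAL,2)[0],key=cv2.contourArea)
e=cv2.fitEllipse(cv2.convexHull(c));print(e); pl=onz(w,e[0],z0+.01);print("platter",pl)
for C in (hub,(fa+fb)/2,pl):
    f=lambda p:(np.arctan2(*(p-C)[1::-1]),np.linalg.norm((p-C)[:2]))
    print("arrow",f(arrow),"tick",f(tick),"fins+90",np.arctan2(*(fb-fa)[1::-1])+np.pi/2)
```

```text
[ 250  151   50   51 1993] [275.21776217 176.32212745]
arrow [0.60901213 0.10696576 0.118     ] tick [0.61459122 0.12843683 0.08      ] fa [0.51107517 0.0415827  0.149     ] fb [ 6.50749064e-01 -4.02912064e-04  1.49000000e-01] mid [0.58091211 0.02058989 0.149     ] finsep 0.1458478299720173 hub [0.58140284 0.02033884 0.135     ] (array([0.58584704, 0.01966878, 0.16247775]), np.float64(0.004101435768999648))
[ 176   64  198  197 5487]
((274.27972412109375, 160.47274780273438), (194.76449584960938, 199.77882385253906), 101.90148162841797)
platter [0.57503505 0.02113818 0.08      ]
arrow (np.float64(1.2622595239855645), np.float64(0.09092026589652745)) tick (np.float64(1.2729104884484368), np.float64(0.11307804077154057)) fins+90 1.2787915444620004
arrow (np.float64(1.2562727676029917), np.float64(0.09083171428030781)) tick (np.float64(1.2681062874387807), np.float64(0.11298337864378451)) fins+90 1.2787915444620004
arrow (np.float64(1.1938502050601485), np.float64(0.09230825472721649)) tick (np.float64(1.217600095980056), np.float64(0.11435772849141705)) fins+90 1.2787915444620004
```

Sizes suggest the carousel could sit lower than the stated 30 mm (arrow radius 91 mm, not 95.5), so I'll check its height by multi-view triangulation before acting.

```bash
cat >> h.py <<'E'
def mtri(obs):
    A=np.zeros((3,3));B=np.zeros(3)
    for c,u in obs:
        o,d=ray(c,u);d=d/np.linalg.norm(d);P=np.eye(3)-np.outer(d,d);A+=P;B+=P@o
    return np.linalg.solve(A,B)
def reds(c,box):
    x0,y0,x1,y1=box;b=c["color"].astype(int)[y0:y1,x0:x1];m=((b[...,2]-np.maximum(b[...,0],b[...,1]))>50).astype(np.uint8)
    n,l,st,ce=cv2.connectedComponentsWithStats(m)
    return [(int(st[i,4]),(ce[i]+[x0,y0]).round(1).tolist()) for i in range(1,n) if st[i,4]>3]
E
python3 - <<'E'
from h import *
a=cam("scene");b=cam("side");w=cam("wrist")
print("scene",reds(a,(240,200,340,290)),"side",reds(b,(225,170,320,230)))
S=[w]
for p in ([.50,.06,.30],[.56,-.06,.30]):
    manip.move_pose(p,down(2.77)); S.append(cam("wrist"))
for i,c in enumerate(S):
    print(i,reds(c,(180,60,559,330)),[t for t in blobs(c,(85,120,40),(100,255,255),60)])
cv2.imwrite("pics/w23.png",np.hstack([cv2.resize(c["color"],(400,300)) for c in S[1:]]))
import pickle;pickle.dump((a,b,S),open("v.pkl","wb"))
print(manip.observe()["t"])
E
```

```text
scene [(31, [273.9, 229.3]), (15, [310.2, 230.9]), (9, [282.6, 233.3]), (4, [317.5, 235.0])] side [(7, [277.6, 176.9]), (6, [271.2, 186.8]), (8, [247.2, 201.4]), (19, [242.4, 210.9])]
0 [(108, [369.2, 159.1]), (77, [358.2, 167.6]), (53, [295.7, 177.3]), (75, [276.5, 184.2])] [(358, [251.4, 47.9], [135, 3, 210, 103]), (233, [268.3, 103.8], [264, 87, 9, 35]), (186, [280.4, 245.0], [277, 226, 9, 35]), (98, [147.4, 277.2], [142, 267, 12, 21]), (2093, [256.8, 352.9], [220, 301, 63, 85])]
1 [(112, [367.7, 240.7]), (77, [356.8, 254.4]), (56, [292.5, 268.5]), (92, [272.5, 281.3])] [(762, [233.2, 136.5], [114, 87, 231, 105]), (282, [264.2, 199.0], [260, 180, 10, 39]), (226, [276.8, 329.2], [273, 309, 8, 40]), (115, [262.9, 377.5], [249, 372, 24, 12])]
2 [(60, [463.3, 153.9]), (97, [453.4, 164.1]), (67, [389.0, 174.4]), (148, [373.0, 181.3])] [(455, [300.2, 45.6], [183, 0, 217, 103]), (342, [367.1, 90.0], [363, 71, 9, 39]), (293, [365.9, 249.3], [359, 229, 13, 40]), (117, [197.7, 289.0], [192, 273, 13, 31]), (1302, [345.2, 357.3], [310, 311, 54, 89]), (265, [300.9, 350.5], [297, 321, 16, 59])]
4.2417
```

View pics/w23.png

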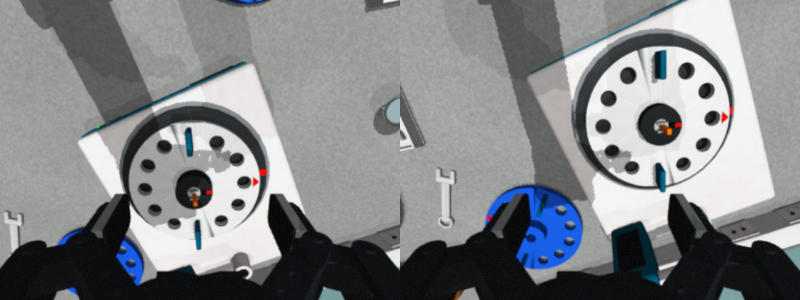

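These views show the arrow at (357,254)/(453,164) and the tick at (368,241) (partly hidden in the second). I'll triangulate them.

Run:
```python
from h import *
import pickle;a,b,S=pickle.load(open("v.pkl","rb"))
ar=[(a,(310.2,230.9)),(b,(247.2,201.4)),(S[0],(358.2,167.6)),(S[1],(356.8,254.4)),(S[2],(453.4,164.1))]
hm=[(a,(282.6,233.3)),(b,(271.2,186.8)),(S[0],(295.7,177.3)),(S[1],(292.5,268.5)),(S[2],(389,174.4))]
tk=[(b,(242.4,210.9)),(S[0],(369.2,159.1)),(S[1],(367.7,240.7))]
fa=[(S[0],(268.3,103.8)),(S[1],(264.2,199))]
for n,o in (("arrow",ar),("hubmark",hm),("tick",tk)):
    print(n,mtri(o),mtri(o[2:] if n!="tick" else o[1:]),mtri(o[:2]), [np.round(onz(c,u,mtri(o)[2])[:2],4).tolist() for c,u in o])
# platter/boss-independent axis: platter ellipse in view 1, deck ellipse in views
for i,(x,y) in enumerate([(274,170),(270,262)]):
    c=S[i];g=cv2.cvtColor(c["color"],cv2.COLOR_BGR2GRAY)
    po=[];de=[]
    z=.08
    C=np.array([.578,.0205])
    T=np.linalg.inv(c["cam_to_world"])
    for t in np.linspace(0,2*np.pi,240,endpoint=False):
        r=np.arange(.09,.14,.0005)
        P=np.c_[C[0]+r*np.cos(t),C[1]+r*np.sin(t),np.full(len(r),z),np.ones(len(r))]@T.T
        u=cv2.projectPoints(P[:,:3]*[1,-1,-1],np.zeros(3),np.zeros(3),np.array(c["intrinsics"],float),np.array(c["distortion"],float))[0][:,0]
        v=cv2.remap(g,u[:,0].astype(np.float32)[None],u[:,1].astype(np.float32)[None],1)[0].astype(int)
        d=np.diff(v[::1],n=1); d=v[6:]-v[:-6]
        j=np.argmax(d)+3
        if d.max()>60 and abs(r[j]-.12)<.01: po.append(C+r[j]*np.array([np.cos(t),np.sin(t)]))
    po=np.array(po)
    from scipy.optimize import least_squares
    s=least_squares(lambda p:np.hypot(*(po-p[:2]).T)-p[2],[.58,.02,.12],loss="soft_l1",f_scale=.0005).x
    print("platter",i,len(po),s)
```

```text
arrow [0.61182165 0.10857516 0.107018  ] [0.61335915 0.10917372 0.10342513] [0.61137566 0.1090019  0.1072504 ] [[0.6106, 0.1084], [0.6124, 0.1094], [0.6121, 0.1087], [0.6116, 0.1091], [0.612, 0.1075]]
hubmark [0.59107407 0.03976697 0.12909939] [0.59264306 0.04004141 0.12492431] [0.59112354 0.03927399 0.12940214] [[0.5905, 0.0391], [0.5918, 0.0394], [0.5917, 0.0402], [0.5905, 0.0407], [0.5911, 0.0391]]
tick [0.61329868 0.12732668 0.08368378] [0.61495548 0.1279878  0.07901331] [0.61368986 0.12726489 0.08383878] [[0.6138, 0.1271], [0.6137, 0.1273], [0.6124, 0.1273]]
platter 0 202 [0.5835291  0.01933365 0.12274167]
platter 1 182 [0.58098298 0.0203699  0.12221826]
```

The multi-view fit gives arrow z ≈ 0.104 to 0.107 and hub mark ≈ 0.126 to 0.129, which are home heights. Arrow and tick are about 0.04 rad apart. The carousel may already be over the key, so I'll check by touch: press closed fingertips on the hub beside the lever.

```bash
cat >> h.py <<'E'
AX=np.array([.582,.020]);K=1.27   # axis, key direction
def sp(x,y,z): # spindle coords -> world
    c,s=np.cos(K),np.sin(K);return [AX[0]+c*x-s*y,AX[1]+s*x+c*y,.07+z]
def press(x,y,z0,z1,yaw,fmax=12,dz=.001,v=.02):
    f0=np.array(manip.observe()["contact_force"]);z=z0
    while z>z1:
        z-=dz; manip.move_linear(sp(x,y,z),down(yaw),v=v)
        f=np.array(manip.observe()["contact_force"])-f0
        if np.linalg.norm(f)>fmax: break
    s=manip.observe();print("stop z cmd %.4f act %.4f"%(z,s["tool_pos"][2]-.07),"f",f.round(1),"t",s["t"]);return z
E
python3 - <<'E'
from h import *
yaw=K+np.pi/2
manip.command_gripper(0)
manip.move_pose(sp(0,.024,.12),down(yaw))
manip.move_linear(sp(0,.024,.08),down(yaw))
press(0,.024,.08,.050,yaw)
c=cam("wrist");cv2.imwrite("pics/w4.png",c["color"])
E
```

```text
stop z cmd 0.0540 act 0.0559 f [-5.  1. 14.] t 12.5417
```

View pics/w4.png

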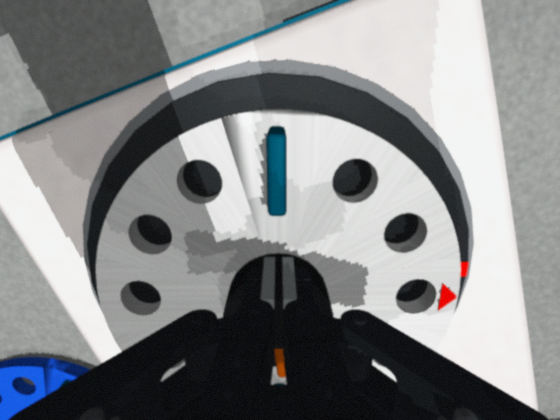

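The hub top was felt at z 0.0559 above deck, which is home (0.056). In the picture the arrow is at (447,297) and the tick at (464,268). I'll retreat, check the angle and level, then decide.

Run:
```python
from h import *
yaw=K+np.pi/2
manip.move_linear(sp(0,.024,.10),down(yaw))
S=[]
a,b=cam("scene"),cam("side")
print(reds(a,(240,200,340,290)),reds(b,(225,170,320,230)))
for p in (sp(0,.03,.25),sp(.03,.06,.20)):
    manip.move_pose(p,down(yaw)); c=cam("wrist");S.append(c); 
    r=reds(c,(300,60,559,400)); t=blobs(c,(85,120,40),(100,255,255),100); print(r,t)
    pts=sorted([q for q in r if q[0]>40],key=lambda q:-q[1][0])[:2]
    for n,q,z in (("tick",pts[0],.01),("arrow",pts[1],.034)):
        P=onz(c,q[1],.07+z)[:2]-AX; print(n,np.arctan2(P[1],P[0]),np.hypot(*P))
print(manip.observe()["t"])
```

```text
[(31, [273.8, 229.6]), (14, [310.1, 231.0]), (8, [282.5, 233.5]), (4, [317.5, 235.0])] [(8, [247.2, 201.4]), (22, [242.4, 210.9])]
[(104, [375.0, 192.4]), (81, [363.5, 202.3]), (29, [301.9, 209.2])] [(425, [261.7, 71.7], [137, 34, 226, 87]), (235, [277.2, 133.6], [274, 116, 7, 36]), (147, [136.4, 296.0], [129, 282, 16, 28])]
tick 1.2793050437185318 0.11327596728309137
arrow 1.2338692147889714 0.0944378033040724
[(138, [356.9, 236.0]), (92, [343.4, 249.8])] [(597, [222.9, 106.6], [78, 62, 264, 101]), (406, [243.0, 178.2], [238, 157, 11, 43]), (201, [102.3, 338.8], [94, 322, 19, 34])]
tick 1.278966116226688 0.1125318865959073
arrow 1.2324456875566936 0.09426966380822764
14.2667
```

The carousel was untouched by the press (same pixels). It's home at boss height, and the arrow is 0.046 rad from the tick, inside the key's play and the 0.12 limit. So it was already seated at the start, and no turning is needed. Next I'll fold the lever towards +x with closed fingers.

Run:
```python
from h import *
def go(x,z,v=.05):
    manip.move_linear(sp(x,0,z),down(K),v=v);s=manip.observe();print(x,z,np.round(s["contact_force"],1),round(s["t"],2))
manip.move_pose(sp(-.045,0,.13),down(K))
go(-.045,.075,.1)
for x,z in ((-.02,.075),(-.01,.075),(0,.074),(.008,.072),(.015,.070),(.02,.068)): go(x,z)
press(.02,0,.068,.0625,K,fmax=14)
go(.02,.13,.1)
manip.move_pose(sp(0,.06,.20),down(K+np.pi/2))
c=cam("wrist");cv2.imwrite("pics/w5.png",c["color"][100:400,130:480].repeat(2,0).repeat(2,1))
b=cam("side");cv2.imwrite("pics/s5.png",cv2.resize(b["color"][145:235,215:345],None,fx=5,fy=5,interpolation=2))
for n,k in (("wrist",c),("side",b)): print(n,blobs(k,(6,150,80),(18,255,255),5),reds(k,(225,100,559,300)))
print(manip.observe()["t"])
```

```text
-0.045 0.075 [-0.6  0.3  0.4] 16.24
-0.02 0.075 [-0.  -0.1  1. ] 16.89
-0.01 0.075 [0.5 0.2 0.5] 17.24
0 0.074 [ 0.7 -0.8  0.3] 17.59
0.008 0.072 [-0.8  0.6 -0.5] 17.91
0.015 0.07 [ 0.4  0.8 -0.1] 18.2
0.02 0.068 [-0.1  0.6  0.2] 18.46
stop z cmd 0.0620 act 0.0637 f [-4.7  0.6 12.1] t 19.9583
0.02 0.13 [-0.3 -0.3  0.5] 20.79
wrist [(110, [297.7, 257.6], [286, 253, 22, 12])] [(105, [385.4, 232.8]), (95, [372.9, 246.1]), (165, [298.7, 258.1])]
side [(135, [339.3, 116.0], [332, 110, 15, 13]), (30, [273.4, 184.7], [270, 183, 9, 5])] [(25, [273.3, 184.9]), (9, [247.1, 201.2]), (23, [242.5, 210.9])]
22.3
```

View pics/w5.png

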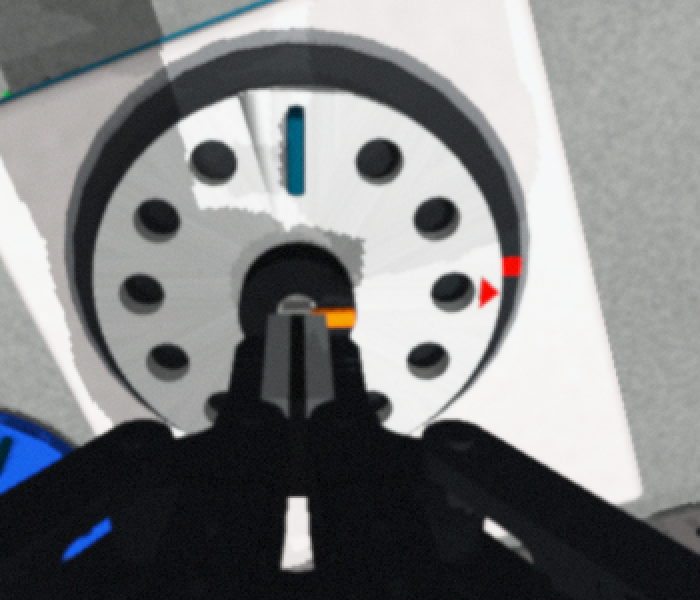

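View pics/s5.png

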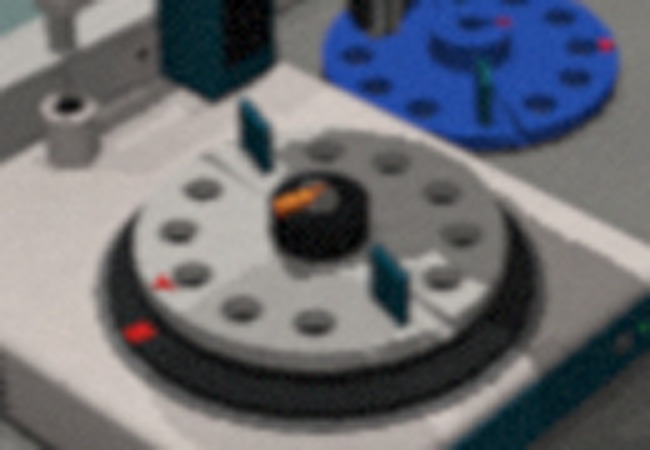

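The wrist crop shows the orange lever lying flat at (335,318), pointing to the arrow and tick at (489,292) and (511,266). The side crop agrees: lever flat at (300,200), carousel level. The press stopped at z 0.0637, which matches a flat lever (0.0635). The arm is clear, so I'm handing in.

```bash
python3 -c "
from h import *
manip.pause(.3);print(manip.finish_job())"
```

```text
the job is handed in; nothing more can be done
None
```

I handed the job in with the carousel home and the orange lever folded flat towards +x; the hand-in returned no verdict. I never turned the carousel because it already measured fully home, with the arrow 0.046 rad from the tick (limit 0.12), contrary to the brief's "sits high on the key". The arm stayed clear of the vial rack and vials throughout.

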